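Load the instrument steriliser tray

TASK

Pull the tray of the white desktop steriliser all the way out to its final stop, gently enough that the steriliser stays where it stands. Then set the steel instrument cassette onto the tray's two locating pegs, seated flat, and let go, leaving the tray fully out and the jar and nail polish bottle beside the steriliser undisturbed.

Things in the scene. Friction and masses are not known exactly. Their poses are not given: they have to be found in the camera images.
- cabinet: White desktop steriliser, 240 mm wide (y), loose on rubber feet, 5 kg: a pull of over about 30 N drags it. Origin on the desk under the middle of its case, z up; -x is its front, the way the tray comes out. Case from x -82 to +83 mm; a housing on its roof begins at x -78 mm, 175 mm high.
- visor (a point): Middle of the front edge of the visor: the steriliser's roof, 6 mm thick and 240 mm wide, runs on 34 mm ahead of the case over the tray's tab. This point is on its underside, 127 mm above the desk; axes as the cabinet's. A vertical gripper cannot get at the tab below it: come from the front, tool tilted about 35 degrees from vertical, one finger either side of the tab.
- tray (a joint): First stage of the tray's telescopic slide, m: 0 home, grows as it comes out, 0.085 at its end. Runs at about 3 N; starts at most 4 mm out; stays where left. Its end feels like a stop but is not the last: pulled on harder, the runners follow (runner). At the final stop both stages are fully out, 150 mm in all.
- runner (a joint): Second stage, the two runners in the case, m: 0 home, grows as they come out, 0.065 at the end. Needs about 9 N, so it follows once the first stage is out; stays where left. Its end is the tray's final hard stop: any further pull goes into the steriliser.
- tray_pull (a point): Grip point on the upright metal tab in the middle of the tray's front panel. The tab is 10 mm thick (y), 66 to 98 mm above the desk, and stands out 36 mm from the panel; this point is 82 mm above the desk, 28 mm ahead of the panel. Axes as the cabinet's. Tray home, it lies 6 mm behind the visor's edge. Panel 222 mm wide, top 90 mm above the desk.
- tray_seat (a point): Middle between the two locating pegs, on the upper face of the tray floor, 70 mm above the desk, 50 mm behind the front panel. Axes as the cabinet's. Pegs at y -62 and +62 mm, 8 mm in diameter, 15 mm high, top 5 mm tapered. Floor 190 mm wide between sides 12 mm high.
- cassette: Open steel instrument cassette, 0.25 kg. Origin under the middle of its base plate, z up. Plate 60 mm (x) by 150 mm (y), 6 mm thick, with an 11 mm through hole at y -62 and +62 mm; pan walls 17 mm high. Grip bar of its bridge handle along y over the middle: 10 mm thick (x), 72 mm long, 36 to 52 mm above the underside. May be seated either way round.
- jar: Small clear jar, 39 mm in diameter and 43 mm high, standing at the right front corner of the steriliser. Origin under its middle, z up.
- bottle: Nail polish bottle, 30 mm in diameter and 69 mm high, standing beside the right side of the steriliser. Origin under its middle, z up.

How it is judged:
On the way:
1. the tray is pulled out to its final stop, both stages fully out (value of joint tray above 0.081 m and value of joint runner above 0.061 m), for 0.2 s.
At the end, for the whole second after the job is handed in: The tray is fully out (each stage within 6 mm of its end) and the cassette sits on both pegs: its middle within 4 mm of the middle between the pegs, its base within 2.5 mm of the tray floor, level and square to the tray (0.06 rad), at rest (value of joint tray above 0.079 m and value of joint runner above 0.059 m and horizontal distance between cassette and tray_seat below 0.004 m and z of cassette in the frame of tray_seat between -0.003 and 0.0025 m and angle between the y axis of cassette and the y axis of tray_seat, either way round below 0.06 rad and angle between cassette's own z axis and vertical below 0.05 rad and linear speed of cassette below 0.01 m/s); the robot touches nothing.
It fails at once if the steriliser was dragged or pushed more than 15 mm (distance of cabinet from where it was at the start of the episode above 0.015 m).
It fails at once if the jar was knocked over or shifted more than 20 mm (distance of jar from where it was at the start of the episode above 0.02 m or angle between jar's own z axis and vertical above 0.5 rad).
It fails at once if the nail polish bottle was knocked over or shifted more than 20 mm (distance of bottle from where it was at the start of the episode above 0.02 m or angle between bottle's own z axis and vertical above 0.5 rad).
It also fails if it takes over 54 s, if anything falls off the work surface, if the arm or the gripper's body presses on something with over 40 N, if the wrist force passes 120 N, or if a joint passes its speed limit or range.

ROBOT

A 7-joint arm with a two-finger parallel gripper is mounted at the origin on a cart in front of the work surface, level with it; the furniture and walls round the work are solid. World frame = base frame: x ahead of the robot, y to its left, z up, the work surface at z = 0. Lengths are in m, angles in rad, forces in N, time in s.
With the tool pointing down it reaches from about 0.425 to 0.875 m from the base axis. Payload 8.4 kg.
Tool frame: the origin (TCP) lies where the fingers leave the gripper's body, on its centre line; the fingertips stand 73 mm ahead of it and the grasp point (between the pads) lies 54 mm ahead of it; z points along the fingers, y is the line along which they close (so a half turn about z gives the same grasp; the last joint's range is limited). The gripper opens to 85 mm and grips with 20 to 120 N. Pads are 22 mm wide; open, the fingers measure 114 mm over their backs; the gripper's body (76 mm by 85 mm) begins 54 mm behind the grasp point. The pads swing forward as they close: fully open they stand 13 mm farther back than shut.
Start: joints at [1.076, 0.333, 0.04, 1.465, -0.013, 1.343, -0.059], TCP at [0.251, -0.6, 0.304] pointing down, gripper open.
Joint ranges: [-2.58, 2.58], [-0.38, 2.09], [-1.3, 1.39], [0.25, 2.4], [-1.5, 4.64], [0.08, 2.09], [-2.65, 2.65]. Speed limits (rad/s): [2.22, 2.22, 2.79, 2.79, 3.14, 3.14, 3.14].

INTERFACE

Orientations are given as a unit quaternion [x, y, z, w].
In Python, from cell import status, viewer, order, find_in gives the robot as it stands.
- The arm moves only by the tool servo_tool, never from a script. Its argument "series" is text: rows parted by semicolons, each of 7 numbers parted by spaces: the shift along the tool's x, y, z as a fraction of full scale, then the turn, a rotation vector about the tool's x, y, z as a fraction of full scale, then the closure, from 0 (fully open) to 1 (shut). In form: x y z wx wy wz claw; .... A call has 1 to 8 rows; each row is the pose to reach, as a shift and turn from the pose commanded when the call began, along the tool's axes at that moment; what a row does not reach only later rows make up. Full scale, the value 1, is 0.25 m for a shift and pi/2 rad for a turn. A row lasts 1/10 s, in which the tool goes at most 50 mm and 8.59 degrees, less where a joint would pass 70% of its speed; a pose out of reach is approached as far as the arm can. A call with a number of a shift or a turn outside -1 to 1 is refused whole. A call with a gripper value outside its range is refused whole. The fingers move at their own pace and stop on an object; "grip_force" is the grip in N (left out, the last holds). Time passes only in rows, so rows that repeat a pose let the fingers close. It gives the time, the measured TCP pose, the force, the opening and the grip force at its end, in the units of the state.
- status.sense(): the state, without advancing time (a new reading comes with each control period).
- viewer.snapshot(name): name is "side" or "top" or "wrist"; returns the picture (480x640x3 uint8, red, green, blue); there is no depth.
- viewer.calibration(name): a dict with "mtx" (3x3 intrinsics, pixels), "eye" and "rotation" of the camera in the world. Camera axes: x right, y down, z forward; pixel columns grow to the right and rows downward; lengths in m; the calibration is good to about 2 mm. A picture is of the moment at which its call begins: read the wrist's pose just before it. calibration takes no time and is no camera call; for the wrist camera it gives the pose at the moment of the call.
- order.sign_off(): hands the job in; it is judged then, once.
Trained networks look in the newest picture that a camera, given by its name, has taken for a name from the list of things; names that differ only in an ending like _2 or _b are one class to them, and where a whole thing is asked for, a point or a joint stands for the part that bears it (a point fixed in the world has none). Each returns a list of dicts, best first, with "conf" (0 to 1); they miss things now and then, are a little off and sometimes report something else, mostly with a low value. They report only what shows in the picture. A call takes as long as a camera call.
- find_in(query, camera): "location" ([column, row] in pixels, amid what is visible of it).
The state is a dict: "time_s": time; "joints": joint angles; "joint_vel": joint speeds; "tau": joint torques, N m; "position": TCP position; "orientation": TCP orientation; "ft_force": force on the tool from outside, world axes, zero at the start; "wrist_torque": the same for the moment, N m; "finger_gap": opening from 0.0 (shut) to 1.0 (fully open); "finger_force": force on a finger pad.
Only numpy, scipy, OpenCV 4.12 (cv2) and the standard library are available. Lean on these libraries where they do the work, as an engineer would, in place of code of your own. Each camera call takes 0.05 s, during which the arm holds its last target. There are 200 camera calls.

## Working session

There is one attempt and no reset: what is moved stays moved. The work goes in short steps, Python scripts to look and compute and a tool call to move; the robot and the scene stay as the last step left them, time stands still between calls to the robot, and variables do not carry over. Pictures are saved under pics/ and viewed, at most 10 in all, crops included, and the job is handed in when it is done.

Besides the shell and the picture viewer there is one more tool, called after "Emit:" as a command line: name --argument value ..., lists and objects as JSON in quotes. servo_tool: Moves the arm, as the interface text tells. Shift numbers are shares of 0.25 m and turn numbers shares of pi/2 rad, none past 1 either way. Its arguments: {"type":"object","properties":{"series":{"type":"string"},"grip_force":{"type":"number"}},"required":["series"]}

```bash
mkdir -p pics; ls; cat > h.py <<'E'
import numpy as np, cv2
from cell import status, viewer, order, find_in
from scipy.spatial.transform import Rotation as R
def cal(n):
    c=viewer.calibration(n); return np.array(c['mtx']),np.array(c['eye']),np.array(c['rotation'])
def ray(n,uv,c=None):
    K,e,r=c or cal(n); d=r@np.linalg.inv(K)@np.array([*uv,1.]); return e,d/np.linalg.norm(d)
def plane(n,uv,z,c=None):
    e,d=ray(n,uv,c); return e+d*(z-e[2])/d[2]
def proj(n,p,c=None):
    K,e,r=c or cal(n); q=K@(r.T@(np.array(p)-e)); return q[:2]/q[2]
def tri(rays):
    A=0;b=0
    for e,d in rays:
        P=np.eye(3)-np.outer(d,d); A=A+P; b=b+P@e
    x=np.linalg.solve(A,b); return x,[float(np.linalg.norm((np.eye(3)-np.outer(d,d))@(x-e))) for e,d in rays]
def save(n,f):
    im=viewer.snapshot(n); cv2.imwrite('pics/'+f,im[:,:,::-1]); return im
E
python3 - <<'E'
from h import *
np.set_printoptions(precision=3,suppress=True)
s=status.sense(); print(s)
for n in ['side','top']:
    save(n,n+'0.png'); K,e,r=cal(n); print(n,K[0,0],e,r.tolist())
    for q in ['cabinet','visor','tray','tray_pull','tray_seat','cassette','jar','bottle']:
        print(q,[(np.round(d['location']).tolist(),round(d['conf'],2)) for d in find_in(q,n)[:3]])
a=cv2.imread('pics/side0.png');b=cv2.imread('pics/top0.png')
E
```

```text
pics
{'time_s': 0.0, 'joints': array([ 1.076,  0.334,  0.04 ,  1.466, -0.013,  1.343, -0.059]), 'joint_vel': array([-0.001, -0.002, -0.001,  0.001, -0.002,  0.001, -0.   ]), 'tau': array([ -0.   , -65.855,   1.365, -40.556,   0.017,   0.013,   0.   ]), 'position': array([ 0.25 , -0.599,  0.303]), 'orientation': array([ 0.98 ,  0.197, -0.   , -0.001]), 'ft_force': array([-0.196, -0.443, -0.27 ]), 'wrist_torque': array([0.087, 0.003, 0.029]), 'finger_force': 0.0, 'finger_gap': 1.0019433817439045}
side 444.91395892284544 [0.909 0.252 0.778] [0.27492235968518586, 0.9093361599543072, -0.29726811153137056, -0.09569281170107094]
cabinet [([342.0, 334.0], 0.85)]
visor [([340.0, 333.0], 0.77)]
tray []
tray_pull []
tray_seat []
cassette [([315.0, 166.0], 0.78)]
jar [([300.0, 246.0], 0.72)]
bottle []
top 497.88663636793797 [ 0.476 -0.166  0.926] [0.7150737755225287, -0.6954056551398851, 0.048591703275678445, -0.05214706829910987]
cabinet [([211.0, 179.0], 0.69)]
visor [([213.0, 174.0], 0.96)]
tray [([230.0, 241.0], 0.57)]
tray_pull []
tray_seat [([232.0, 242.0], 0.43)]
cassette [([448.0, 326.0], 0.96)]
jar [([345.0, 231.0], 0.91)]
bottle [([308.0, 177.0], 0.71)]
```

```bash
sed -i "s/np.array(c\['rotation'\])/R.from_quat(c['rotation']).as_matrix()/" h.py
python3 - <<'E'
import cv2
a=cv2.imread('pics/side0.png');b=cv2.imread('pics/top0.png')
print(a.shape)
E
```

```text
(480, 640, 3)
```

View pics/side0.png

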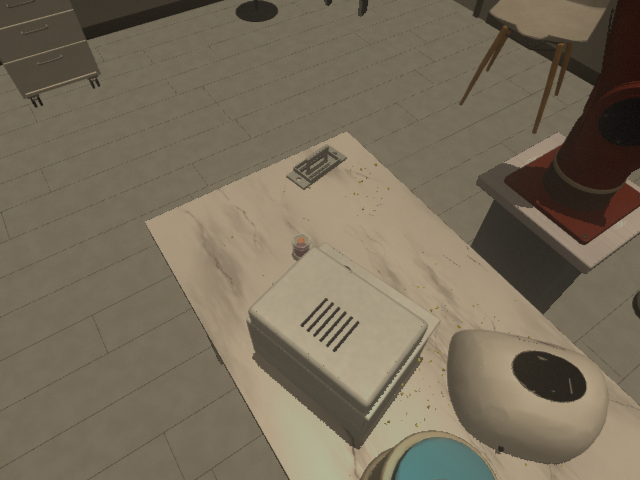

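View pics/top0.png

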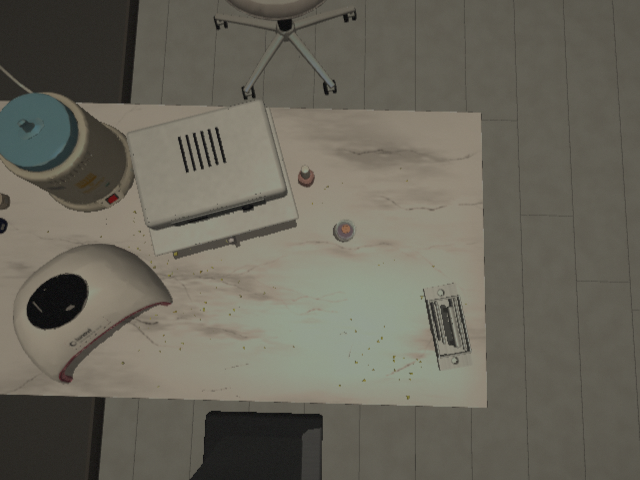

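```bash
python3 - <<'E'
from h import *
np.set_printoptions(precision=4,suppress=True)
im=cv2.imread('pics/top0.png')
a=cv2.resize(im[195:275,130:330],None,fx=4,fy=4,interpolation=cv2.INTER_CUBIC)
b=cv2.resize(im[270:380,400:500],None,fx=4,fy=4,interpolation=cv2.INTER_CUBIC)
c=np.zeros((a.shape[0]+0,0,3),np.uint8)
o=np.zeros((770,800,3),np.uint8); o[:320]=a; o[320:320+440,:400]=b; o=cv2.resize(o,(623,600)); cv2.imwrite('pics/c1.png',o)
for uv in [(155,253),(298,219)]: print('visor',plane('top',uv,.133))
print('tab',plane('top',(233,241),.098), plane('top',(233,241),.09))
for uv in [(440,293),(455,360)]: print('hole',plane('top',uv,.006))
print('cass',plane('top',(448,326),.03),'jar',plane('top',(345,231),.02),'bottle',plane('top',(308,177),.03))
print(tri([ray('top',(448,326)),ray('side',(315,166))]))
E
```

```text
visor [0.567 0.102 0.133]
visor [ 0.6288 -0.1258  0.133 ]
tab [ 0.5949 -0.016   0.098 ] [ 0.5961 -0.0146  0.09  ]
hole [ 0.522  -0.3853  0.006 ]
hole [ 0.4023 -0.4116  0.006 ]
cass [ 0.4629 -0.3934  0.03  ] jar [ 0.6304 -0.2076  0.02  ] bottle [ 0.7283 -0.1365  0.03  ]
(array([ 0.4629, -0.401 ,  0.0016]), [0.0006375055552913497, 0.0006375055552912824])
```

View pics/c1.png

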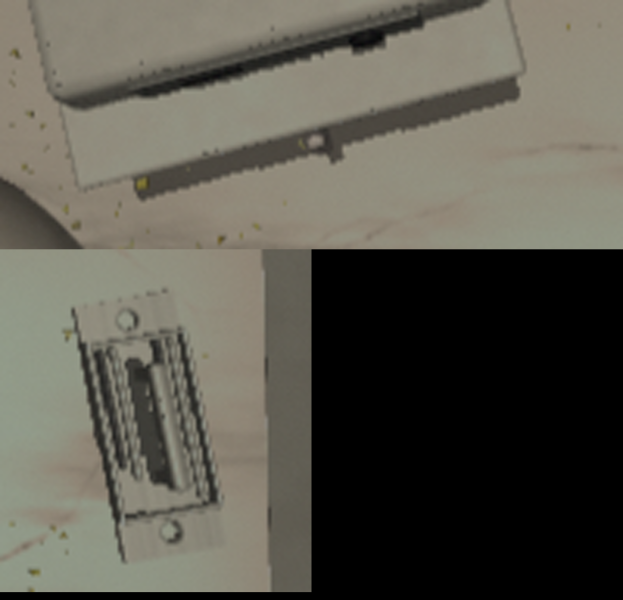

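```bash
cat >> h.py <<'E'
np.set_printoptions(precision=4,suppress=True)
def Rt(yaw,tilt=0):  # tool x at world angle yaw, z down; tilt about tool y
    return R.from_euler('z',yaw)*R.from_euler('x',np.pi)*R.from_euler('y',tilt)
def delta(grasp,rot,off=.054):
    """units for servo_tool to put grasp point (off ahead of TCP) at grasp with rot"""
    s=status.sense(); p=np.array(s['position']); r=R.from_quat(s['orientation'])
    t=np.array(grasp)-rot.as_matrix()[:,2]*off
    sh=r.inv().apply(t-p)/.25; tu=(r.inv()*rot).as_rotvec()/(np.pi/2)
    print('shift',sh,'turn',tu,'tcp target',t,'dist',np.linalg.norm(t-p)); return sh,tu
E
python3 - <<'E'
from h import *
a=plane('top',(155.7,255.0),.133);b=plane('top',(298.2,218.3),.133)
y=(a-b)[:2]; print('w',np.linalg.norm(y)); yaw=np.arctan2(-y[0],y[1]); m=(a+b)/2
X=np.array([np.cos(yaw),np.sin(yaw),0]);Y=np.array([-X[1],X[0],0])
print('mid',m,'yaw',yaw,'tab',plane('top',(232,241),.09))
pull=m+.006*X; pull[2]=.082; print('pull',pull)
delta(pull-.12*X+[0,0,.02],Rt(yaw,np.radians(35)))
E
```

```text
w 0.2362141863636016
mid [ 0.5969 -0.0127  0.133 ] yaw 0.2841880809273266 tab [ 0.596  -0.0129  0.09  ]
pull [ 0.6026 -0.011   0.082 ]
shift [ 1.607  -1.6969  0.6308] turn [-0.0217  0.3885  0.0688] tcp target [ 0.4577 -0.0534  0.1462] dist 0.6051819362612423
```

Emit:
servo_tool --series "0.8 -0.85 0 0 0 0.07 0; 0.8 -0.85 0 0 0 0.07 0; 0.8 -0.85 0 0 0 0.07 0; 0.8 -0.85 0 0 0 0.07 0; 0.8 -0.85 0 0 0 0.07 0; 0.8 -0.85 0 0 0 0.07 0; 0.8 -0.85 0 0 0 0.07 0"

```text
time_s: 1.6
position: [0.3559, -0.3212, 0.3045]
orientation: [0.989, 0.146, 0.001, -0.0]
ft_force: [-0.1, -0.1, -1.3]
finger_gap: 1.002
finger_force: 0.0
```

```bash
python3 - <<'E'
from h import *
yaw=.28;X=np.array([np.cos(yaw),np.sin(yaw),0])
delta(np.array([.6026,-.011,.102])-.12*X,Rt(yaw,np.radians(35)))
E
```

```text
shift [ 0.699  -0.9101  0.6343] turn [-0.0027  0.3879  0.0085] tcp target [ 0.4575 -0.0527  0.1462] dist 0.3278020779373478
```

Emit:
servo_tool --series "0.7 -0.91 0.3 0 0.39 0.01 0; 0.7 -0.91 0.3 0 0.39 0.01 0; 0.7 -0.91 0.3 0 0.39 0.01 0; 0.7 -0.91 0.3 0 0.39 0.01 0; 0.7 -0.91 0.4 0 0.39 0.01 0; 0.7 -0.91 0.5 0 0.39 0.01 0; 0.7 -0.91 0.63 0 0.39 0.01 0; 0.7 -0.91 0.63 0 0.39 0.01 0"

```text
time_s: 2.4
position: [0.4549, -0.0636, 0.1693]
orientation: [0.945, 0.135, 0.295, -0.04]
ft_force: [0.6, 0.1, 0.2]
finger_gap: 0.997
finger_force: 0.0
```

```bash
python3 - <<'E'
from h import *
s=status.sense();print(s['joints'],s['position'])
c=cal('wrist');save('wrist','w1.png');save('top','t1.png');save('side','s1.png')
print(c[1],c[0][0,0])
for n in ['wrist','top','side']:
  for q in ['tray_pull','visor','tray']: print(n,q,[(np.round(d['location'],1).tolist(),round(d['conf'],2)) for d in find_in(q,n)[:2]])
print('exp',[proj('wrist',p,c) for p in ([.6026,-.011,.082],[.5969,-.0127,.127])])
E
```

```text
[ 0.8923 -0.1485 -0.6307  2.3894 -0.8897  0.4874 -0.3222] [ 0.4549 -0.0636  0.1693]
[ 0.4806 -0.0563  0.2731] 371.75325837404426
wrist tray_pull [([303.8, 86.9], 0.71)]
wrist visor [([305.0, 55.4], 0.91)]
wrist tray [([304.3, 83.3], 0.87), ([586.4, 198.7], 0.45)]
top tray_pull [([231.0, 239.7], 0.43)]
top visor [([210.8, 175.8], 0.76)]
top tray [([233.3, 242.8], 0.57)]
side tray_pull []
side visor []
side tray []
exp [array([307.7747, 118.0959]), array([303.7203,  72.6017])]
```

View pics/w1.png

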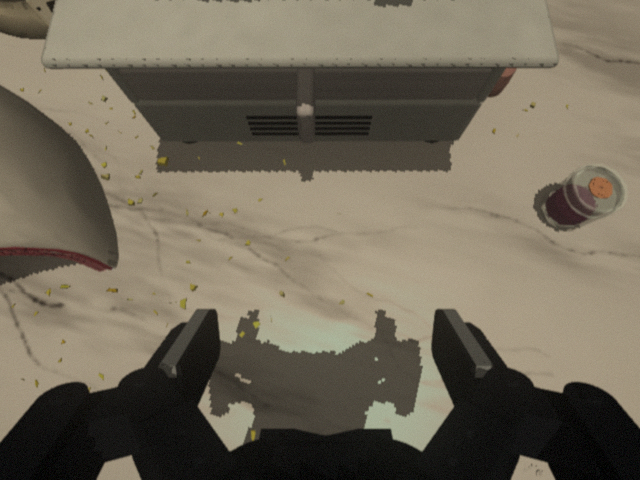

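```bash
python3 - <<'E'
from h import *
c=cal('wrist')
L=plane('wrist',(46,67),.127,c);Rr=plane('wrist',(555,66),.127,c);y=(L-Rr)[:2]
print(L,Rr,np.linalg.norm(y),np.arctan2(-y[0],y[1]),(L+Rr)/2)
T=tri([ray('wrist',(306,108),c),ray('top',(231.5,240.2))]);print('tab bright',T)
yaw=.28;X=np.array([np.cos(yaw),np.sin(yaw),0])
delta(np.array([.6026,-.0115,.082])-.06*X,Rt(yaw,np.radians(35)))
delta(np.array([.6026,-.0115,.082]),Rt(yaw,np.radians(35)))
E
```

```text
[0.5678 0.102  0.127 ] [ 0.6348 -0.1314  0.127 ] 0.24285933082774316 0.27931204194535936 [ 0.6013 -0.0147  0.127 ]
tab bright (array([ 0.5955, -0.016 ,  0.1037]), [0.0015267914902043736, 0.0015267914902043908])
shift [ 0.1176 -0.0524  0.2962] turn [ 0.0046  0.0034 -0.001 ] tcp target [ 0.5152 -0.0366  0.1262] dist 0.08074531253087042
shift [ 0.3149 -0.0537  0.4328] turn [ 0.0046  0.0034 -0.001 ] tcp target [ 0.5728 -0.0201  0.1262] dist 0.13449052563399744
```

Emit:
servo_tool --series "0.12 -0.046 0.296 0 0 0 0; 0.12 -0.046 0.296 0 0 0 0; 0.12 -0.046 0.296 0 0 0 0; 0.18 -0.046 0.34 0 0 0 0; 0.25 -0.046 0.39 0 0 0 0; 0.315 -0.046 0.433 0 0 0 0; 0.315 -0.046 0.433 0 0 0 0; 0.315 -0.046 0.433 0 0 0 0" --grip_force 25

```text
time_s: 3.8
position: [0.5727, -0.0219, 0.1258]
orientation: [0.946, 0.132, 0.295, -0.039]
ft_force: [-0.1, -0.2, 0.5]
finger_gap: 1.002
finger_force: 0.0
```

```bash
python3 - <<'E'
from h import *
s=status.sense();print(s['joints'],s['position'],s['ft_force'])
save('wrist','w2.png')
yaw=.28
delta(np.array([.603,-.0135,.082]),Rt(yaw,np.radians(35)))
print(proj('wrist',[.603,-.0135,.098]),[ (d['location'],d['conf']) for d in find_in('tray_pull','wrist')[:2]])
E
```

```text
[ 0.5916  0.1875 -0.5682  2.2104 -0.4094  0.2134 -0.8572] [ 0.5727 -0.0219  0.1258] [-0.0745 -0.2224  0.5026]
shift [0.0043 0.0002 0.0003] turn [ 0.0045  0.0043 -0.0013] tcp target [ 0.5732 -0.0221  0.1262] dist 0.0010660473466615474
[323.2857 331.0203] [([313.9, 352.8], 0.54)]
```

View pics/w2.png

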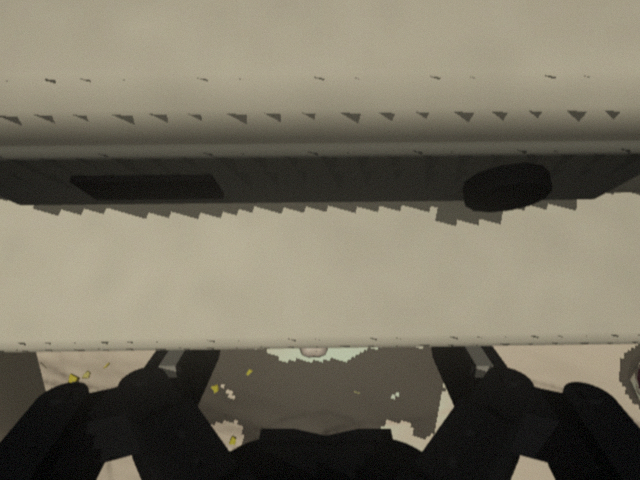

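Emit:
servo_tool --series "0.004 -0.012 0 0 0 0 0; 0.004 -0.012 0 0 0 0 0.5; 0.004 -0.012 0 0 0 0 0.8; 0.004 -0.012 0 0 0 0 1; 0.004 -0.012 0 0 0 0 1; 0.004 -0.012 0 0 0 0 1; 0.004 -0.012 0 0 0 0 1; 0.004 -0.012 0 0 0 0 1" --grip_force 25

```text
time_s: 4.7
position: [0.573, -0.0177, 0.1264]
orientation: [0.945, 0.132, 0.295, -0.039]
ft_force: [-3.0, 5.7, 4.4]
finger_gap: 0.115
finger_force: 28.0
```

Emit:
servo_tool --series "-0.033 0 -0.023 0 0 0 1; -0.066 0 -0.046 0 0 0 1; -0.098 0 -0.069 0 0 0 1; -0.131 0 -0.092 0 0 0 1; -0.164 0 -0.115 0 0 0 1; -0.197 0 -0.138 0 0 0 1; -0.229 0 -0.161 0 0 0 1; -0.229 0 -0.161 0 0 0 1"

```text
time_s: 5.5
position: [0.5047, -0.0378, 0.1265]
orientation: [0.946, 0.131, 0.295, -0.039]
ft_force: [-3.9, 2.8, 1.2]
finger_gap: 0.11
finger_force: 28.6
```

Emit:
servo_tool --series "-0.016 0 -0.012 0 0 0 1; -0.033 0 -0.023 0 0 0 1; -0.049 0 -0.035 0 0 0 1; -0.066 0 -0.046 0 0 0 1; -0.066 0 -0.046 0 0 0 1"

```text
time_s: 6.0
position: [0.486, -0.0433, 0.1265]
orientation: [0.946, 0.131, 0.295, -0.039]
ft_force: [-3.4, 0.3, -0.8]
finger_gap: 0.112
finger_force: 28.5
```

```bash
python3 - <<'E'
from h import *
s=status.sense();print(s['joints'],s['position'],s['ft_force'])
yaw=.28
save('top','t2.png')
for q in ['visor','cabinet','jar','bottle','tray','tray_pull']: print(q,[(np.round(d['location'],1).tolist(),round(d['conf'],2)) for d in find_in(q,'top')[:1]])
E
```

```text
[ 0.9344  0.026  -0.7928  2.3726 -0.8558  0.2835 -0.3744] [ 0.486  -0.0433  0.1265] [-3.3637  0.2975 -0.8025]
visor [([217.2, 187.3], 0.88)]
cabinet [([216.0, 190.0], 0.61)]
jar [([344.4, 229.7], 0.96)]
bottle [([305.9, 176.6], 0.49)]
tray [([238.2, 258.5], 0.89)]
tray_pull [([237.4, 257.3], 0.91)]
```

View pics/t2.png

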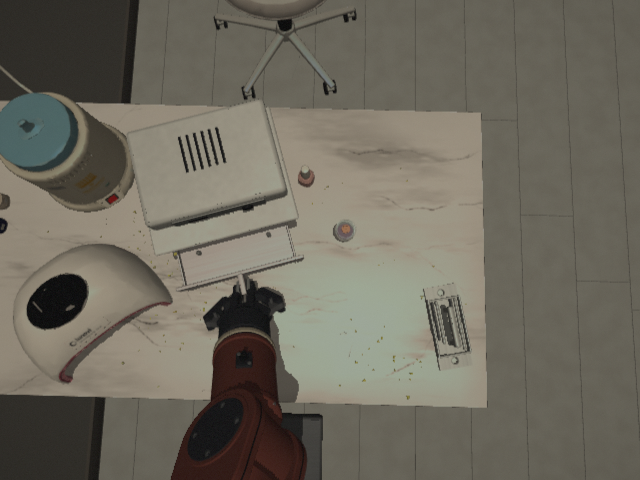

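```bash
python3 - <<'E'
from h import *
s=status.sense();r=R.from_quat(s['orientation']).as_matrix();g=s['position']+.054*r[:,2];print(g,r)
sh,tu=delta(g,Rt(.275,0)); 
delta(g+[0,0,.08],Rt(.275,0))
E
```

```text
[ 0.5157 -0.0351  0.0821] [[ 0.7916  0.2707  0.5479]
 [ 0.225  -0.9626  0.1507]
 [ 0.5682  0.004  -0.8229]]
shift [0.1227 0.0009 0.0383] turn [ 0.0026 -0.3847  0.0002] tcp target [ 0.5157 -0.0351  0.1361] dist 0.03213893583556411
shift [ 0.3045  0.0021 -0.2251] turn [ 0.0026 -0.3847  0.0002] tcp target [ 0.5157 -0.0351  0.2161] dist 0.09467391407607093
```

Emit:
servo_tool --series "0 0 0 0 0 0 0.4; 0 0 0 0 0 0 0; 0 0 0 0 0 0 0; 0.09 0 -0.13 0 0 0 0; 0.18 0 -0.26 0 -0.05 0 0; 0.3 0 -0.225 0 -0.2 0 0; 0.3 0 -0.225 0 -0.3847 0 0; 0.3 0 -0.225 0 -0.3847 0 0"

```text
time_s: 7.15
position: [0.5156, -0.0357, 0.2177]
orientation: [0.986, 0.139, 0.095, -0.015]
ft_force: [-1.4, 1.2, -0.0]
finger_gap: 1.0
finger_force: 0.0
```

Emit:
servo_tool --series "0 0 0 0 0 0 0; 0 0 0 0 0 0 0; 0 0 0 0 0 0 0"

```text
time_s: 7.45
position: [0.5137, -0.0338, 0.2151]
orientation: [0.985, 0.14, 0.096, -0.019]
ft_force: [-0.5, 0.5, -0.1]
finger_gap: 0.999
finger_force: 0.0
```

```bash
python3 - <<'E'
from h import *
s=status.sense();print(s['joints'],s['position'])
save('wrist','w3.png'); c=cal('wrist')
for q in ['tray_pull','tray']: print(q,[(np.round(d['location'],1).tolist(),round(d['conf'],2)) for d in find_in(q,'wrist')[:2]])
g=[.5157,-.0351,.082]
print(proj('wrist',[.5157,-.0351,.098],c))
delta(g,Rt(.275,0))
E
```

```text
[ 0.9628  0.113  -0.9786  1.9823  0.0386  0.9107 -1.3127] [ 0.5137 -0.0338  0.2151]
tray_pull [([328.9, 204.1], 0.77)]
tray [([329.8, 204.4], 0.98)]
[329.3998 306.6142]
shift [-0.0546  0.007   0.3133] turn [-0.0054 -0.1238  0.0046] tcp target [ 0.5157 -0.0351  0.136 ] dist 0.07952198916131581
```

View pics/w3.png

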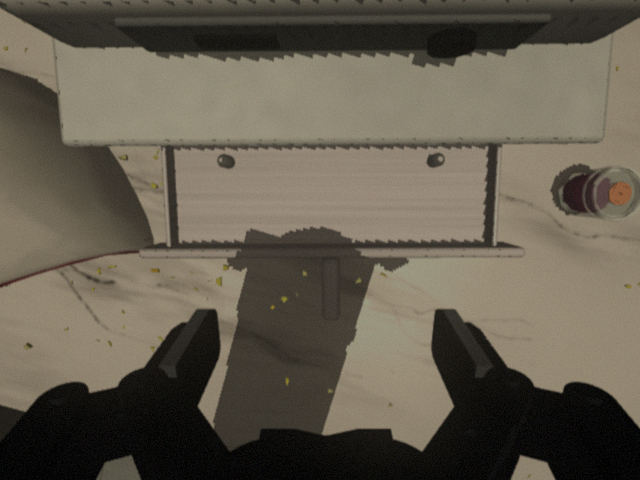

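Emit:
servo_tool --series "-0.055 0.007 0.1 0 -0.124 0 0; -0.055 0.007 0.2 0 -0.124 0 0; -0.055 0.007 0.313 0 -0.124 0 0; -0.055 0.007 0.313 0 -0.124 0 0.3; -0.055 0.007 0.313 0 -0.124 0 0.7; -0.055 0.007 0.313 0 -0.124 0 1; -0.055 0.007 0.313 0 -0.124 0 1; -0.055 0.007 0.313 0 -0.124 0 1" --grip_force 30

```text
time_s: 8.4
position: [0.5166, -0.0353, 0.1372]
orientation: [0.99, 0.141, -0.0, -0.004]
ft_force: [0.3, -0.3, 1.1]
finger_gap: 0.139
finger_force: 0.0
```

```bash
python3 - <<'E'
from h import *
s=status.sense();print(s['joints'],s['position'],s['ft_force'],s['finger_gap'])
X=np.array([np.cos(.275),np.sin(.275),0])
delta(np.array(s['position'])-.04*X,R.from_quat(s['orientation']),0)
E
```

```text
[ 0.7789  0.3639 -0.9127  1.932   0.331   1.0071 -1.5706] [ 0.5166 -0.0353  0.1372] [ 0.2951 -0.3407  1.13  ] 0.13904635097412213
shift [-0.16   -0.0013 -0.0001] turn [0. 0. 0.] tcp target [ 0.4781 -0.0462  0.1372] dist 0.03999999999999998
```

Emit:
servo_tool --series "0 0 0 0 0 0 1; 0 0 0 0 0 0 1; -0.03 0 0 0 0 0 1; -0.06 0 0 0 0 0 1; -0.09 0 0 0 0 0 1; -0.12 0 0 0 0 0 1; -0.15 0 0 0 0 0 1; -0.17 0 0 0 0 0 1"

```text
time_s: 9.2
position: [0.4772, -0.0468, 0.1372]
orientation: [0.99, 0.141, 0.002, -0.004]
ft_force: [9.0, 1.5, -3.8]
finger_gap: 0.115
finger_force: 33.0
```

Emit:
servo_tool --series "-0.012 0 0 0 0 0 1; -0.024 0 0 0 0 0 1; -0.036 0 0 0 0 0 1; -0.044 0 0 0 0 0 1; -0.044 0 0 0 0 0 1"

```text
time_s: 9.7
position: [0.4666, -0.0499, 0.1372]
orientation: [0.99, 0.141, 0.001, -0.004]
ft_force: [7.3, 1.3, -2.1]
finger_gap: 0.107
finger_force: 33.3
```

Emit:
servo_tool --series "-0.006 0 0 0 0 0 1; -0.012 0 0 0 0 0 1; -0.012 0 0 0 0 0 1"

```text
time_s: 10.0
position: [0.4639, -0.0508, 0.1372]
orientation: [0.99, 0.141, 0.001, -0.004]
ft_force: [8.5, 0.9, -2.3]
finger_gap: 0.11
finger_force: 33.1
```

Emit:
servo_tool --series "-0.006 0 0 0 0 0 1; -0.008 0 0 0 0 0 1; -0.008 0 0 0 0 0 1"

```text
time_s: 10.3
position: [0.462, -0.0513, 0.1372]
orientation: [0.99, 0.141, 0.001, -0.004]
ft_force: [8.4, 1.1, -3.6]
finger_gap: 0.114
finger_force: 33.1
```

Emit:
servo_tool --series "-0.006 0 0 0 0 0 1; -0.008 0 0 0 0 0 1; -0.008 0 0 0 0 0 1"

```text
time_s: 10.6
position: [0.4611, -0.0516, 0.1373]
orientation: [0.99, 0.142, 0.003, -0.004]
ft_force: [14.6, 2.0, -9.2]
finger_gap: 0.118
finger_force: 32.1
```

Emit:
servo_tool --series "-0.006 0 0 0 0 0 1; -0.006 0 0 0 0 0 1"

```text
time_s: 10.8
position: [0.4603, -0.0515, 0.1375]
orientation: [0.99, 0.142, 0.004, -0.004]
ft_force: [17.9, 4.4, -12.6]
finger_gap: 0.11
finger_force: 31.5
```

Emit:
servo_tool --series "0.004 0 0 0 0 0 0.5; 0.004 0 0 0 0 0 0; 0.004 0 0 0 0 0 0; 0.004 0 -0.15 0 0 0 0; 0.004 0 -0.3 0 0 0 0; 0.004 0 -0.45 0 0 0 0; 0.004 0 -0.45 0 0 0 0; 0.004 0 -0.45 0 0 0 0"

```text
time_s: 11.6
position: [0.4582, -0.0533, 0.2492]
orientation: [0.99, 0.141, -0.001, -0.003]
ft_force: [-0.3, 0.6, -1.1]
finger_gap: 1.001
finger_force: 0.0
```

```bash
python3 - <<'E'
from h import *
s=status.sense();print(s['joints'],s['position'],s['ft_force'])
c=cal('wrist');a=save('wrist','w4.png');b=save('top','t4.png')
X=np.array([np.cos(.275),np.sin(.275),0]);Y=np.array([-X[1],X[0],0])
seat=np.array([.4605,-.0515,.07])+.078*X;print(seat)
for k in (1,-1):
    p=seat+k*.062*Y;p[2]=.085;print(proj('wrist',p,c),proj('top',p))
for n in('wrist','top'):
  for q in ['tray_seat','tray','cassette','jar','bottle','visor']: print(n,q,[(np.round(d['location'],1).tolist(),round(d['conf'],2)) for d in find_in(q,n)[:2]])
o=np.zeros((600,800,3),np.uint8);o[:480,:640]=a[:,:,::-1]
o=np.hstack([a[:,:,::-1],np.zeros((480,0,3),np.uint8)])
t=cv2.resize(b[210:290,160:310,::-1],(400,213),interpolation=cv2.INTER_CUBIC)
O=np.zeros((600,640,3),np.uint8);O[:387]=a[:387,:,::-1];O[387:,:400]=t;cv2.imwrite('pics/c4.png',O)
E
```

```text
[ 1.0198  0.0526 -1.0029  1.9362  0.041   1.1797 -1.2864] [ 0.4582 -0.0533  0.2492] [-0.3002  0.5665 -1.0852]
[ 0.5356 -0.0303  0.07  ]
[222.5294 114.4093] [205.132  286.0355]
[429.7615 115.8484] [276.5862 268.1099]
wrist tray_seat [([329.1, 98.5], 0.94)]
wrist tray [([325.4, 95.5], 0.62), ([320.7, 99.0], 0.61)]
wrist cassette [([632.3, 352.3], 0.61)]
wrist jar [([602.7, 53.7], 0.68)]
wrist bottle []
wrist visor [([324.9, 93.8], 0.96)]
top tray_seat [([256.4, 264.6], 0.82)]
top tray [([258.8, 263.7], 0.81), ([223.0, 194.4], 0.45)]
top cassette [([446.8, 325.6], 0.96), ([257.9, 259.9], 0.22)]
top jar [([343.9, 230.4], 0.76)]
top bottle [([307.5, 175.5], 0.82)]
top visor [([221.9, 195.7], 0.63)]
```

View pics/c4.png

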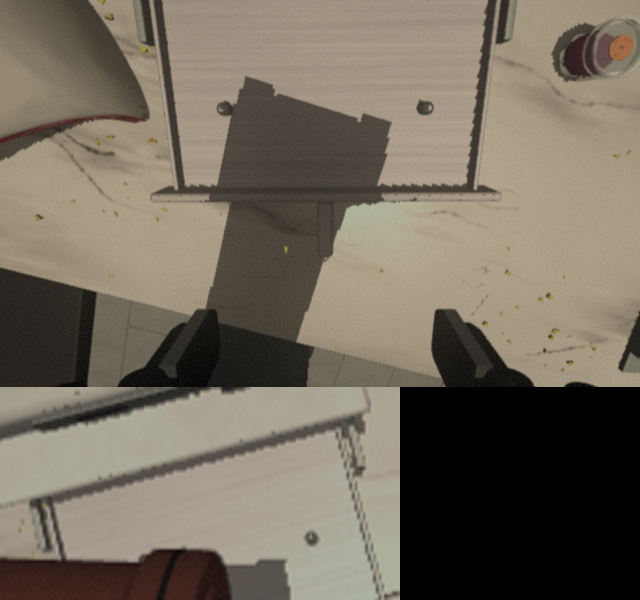

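Emit:
servo_tool --series "0.2 0 -0.1 0 0 0 0; 0.2 0 -0.1 0 0 0 0; 0.2 0 -0.1 0 0 0 0; 0.2 0 -0.1 0 0 0 0"

```text
time_s: 12.7
position: [0.5057, -0.0391, 0.2733]
orientation: [0.99, 0.141, -0.001, -0.004]
ft_force: [-0.5, -0.9, 0.7]
finger_gap: 0.999
finger_force: 0.0
```

```bash
cat > peg.py <<'E'
from h import *
def peg(im,uv,w=22):
    u,v=np.round(uv).astype(int); g=cv2.cvtColor(im[max(v-w,0):v+w,u-w:u+w],cv2.COLOR_RGB2GRAY)
    bg=np.median(g); m=(g<bg*.72).astype(np.uint8); n,l,st,ce=cv2.connectedComponentsWithStats(m)
    c=[(st[i,4],(ce[i]+[u-w,max(v-w,0)]).round(1).tolist(),st[i,2:4].tolist()) for i in range(1,n) if st[i,4]>15]
    return c
E
python3 - <<'E'
from peg import *
im=cv2.imread('pics/w4.png')[:,:,::-1]
for uv in [(224,108),(426,107)]: print(peg(im,uv))
s=status.sense();print(s['position']);c=cal('wrist');im=save('wrist','w5.png')
X=np.array([np.cos(.275),np.sin(.275),0]);Y=np.array([-X[1],X[0],0])
for k in (1,-1):
    p=np.array([.5372,-.0295,.0775])+k*.062*Y;uv=proj('wrist',p,c);print(uv,peg(im,uv))
print(c[1],R.from_matrix(c[2]).as_quat())
a=save('top','t5.png')
for k in (1,-1):
    p=np.array([.5372,-.0295,.0775])+k*.062*Y;uv=proj('top',p);print(uv,peg(a,uv,8))
t=cv2.resize(a[220:300,170:310,::-1],None,fx=4,fy=4,interpolation=cv2.INTER_CUBIC)
O=np.zeros((600,640,3),np.uint8);O[:320,:560]=t;O[320:]=im[120:400,:,::-1];cv2.imwrite('pics/c5.png',O)
E
```

```text
[(np.int32(694), [235.3, 111.1], [29, 44])]
[(np.int32(187), [424.1, 107.3], [18, 15])]
[ 0.5057 -0.0391  0.2733]
[240.8904 183.9474] [(np.int32(58), [242.8, 180.9], [9, 12])]
[413.3327 185.5813] [(np.int32(737), [404.1, 192.5], [28, 35])]
[ 0.5838 -0.0176  0.3432] [ 0.7898 -0.592  -0.1     0.1249]
[205.7145 285.313 ] [(np.int32(52), [205.0, 286.0], [7, 16])]
[276.5233 267.552 ] [(np.int32(113), [274.0, 270.6], [12, 11])]
```

View pics/c5.png

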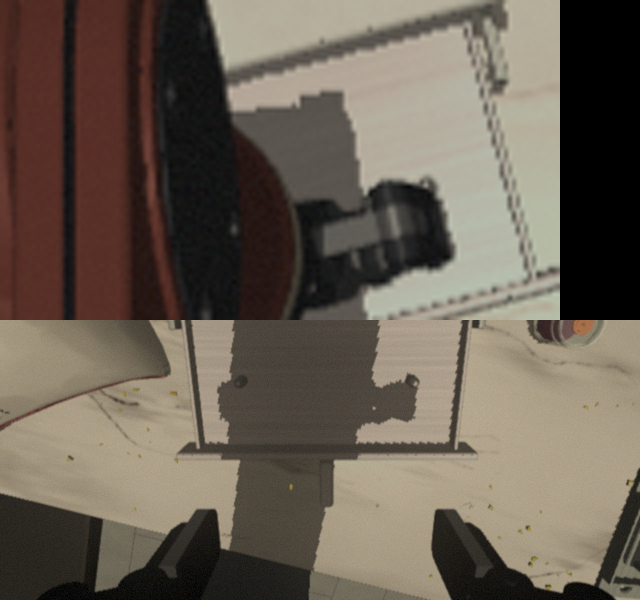

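```bash
python3 - <<'E'
from h import *
c5=cal('wrist')
r=c5[2];rt=R.from_quat(status.sense()['orientation']).as_matrix()
e4=c5[1]+np.array([.4582,-.0533,.2492])-status.sense()['position']; c4=(c5[0],e4,r)
P=[]
for a,b in (((224,108),(240.5,181.5)),((426,107),(412,181.5))):
    print(tri([ray('wrist',a,c4),ray('wrist',b,c5)]),plane('wrist',a,.0775,c4),plane('wrist',b,.0775,c5)); P.append(plane('wrist',a,.0775,c4)/2+plane('wrist',b,.0775,c5)/2)
P=np.array(P);m=P.mean(0);d=P[0]-P[1];print(m,np.linalg.norm(d),np.arctan2(-d[0],d[1]))
print(plane('top',(276.6,266.6),.0775))
E
```

```text
(array([0.5221, 0.0302, 0.0798]), [0.00044204865251881395, 0.00044204865251873366]) [0.5218 0.0312 0.0775] [0.5218 0.0302 0.0775]
(array([ 0.5565, -0.0869,  0.0809]), [6.490383800700645e-05, 6.490383800700636e-05]) [ 0.5568 -0.0876  0.0775] [ 0.5562 -0.0879  0.0775]
[ 0.5391 -0.0285  0.0775] 0.12344747949153355 0.2849264599751113
[ 0.5557 -0.0892  0.0775]
```

Emit:
servo_tool --series "-0.35 0.66 0 0 0 0.04 0; -0.35 0.66 0 0 0 0.04 0; -0.35 0.66 0 0 0 0.04 0; -0.35 0.66 0 0 0 0.04 0; -0.35 0.66 0 0 0 0.04 0"

```text
time_s: 13.3
position: [0.4655, -0.2283, 0.2718]
orientation: [0.994, 0.105, -0.002, -0.003]
ft_force: [-0.1, -0.9, 0.0]
finger_gap: 1.001
finger_force: 0.0
```

Emit:
servo_tool --series "-0.35 0.66 0 0 0 0 0; -0.35 0.66 0 0 0 0 0; -0.35 0.66 0 0 0 0 0; -0.35 0.66 0 0 0 0 0; -0.35 0.66 0 0 0 0 0; -0.35 0.66 0 0 0 0 0"

```text
time_s: 13.9
position: [0.4185, -0.4021, 0.2708]
orientation: [0.994, 0.109, -0.001, -0.005]
ft_force: [0.8, 0.8, 0.2]
finger_gap: 1.0
finger_force: 0.0
```

```bash
python3 - <<'E'
from h import *
s=status.sense();print(s['joints'],s['position'],s['orientation'])
c=cal('wrist');im=save('wrist','w6.png')
for n in('wrist','top'):
  if n=='top': save('top','t6.png')
  for q in ['cassette','jar']: print(n,q,[(np.round(d['location'],1).tolist(),round(d['conf'],2)) for d in find_in(q,n)[:2]])
for p in ([.522,-.3853,.006],[.4023,-.4116,.006],[.4629,-.3985,.044]): print(proj('wrist',p,c))
E
```

```text
[ 1.3355  0.3094 -0.7766  1.6465  0.2186  1.2853 -0.8328] [ 0.4185 -0.4021  0.2708] [ 0.994   0.1093 -0.0012 -0.0045]
wrist cassette [([336.4, 149.3], 0.94)]
wrist jar []
top cassette [([445.8, 325.2], 0.71)]
top jar [([345.6, 227.9], 0.76), ([306.9, 176.5], 0.54)]
[335.2806  84.3555]
[333.9836 225.3443]
[335.5028 163.5561]
```

View pics/w6.png

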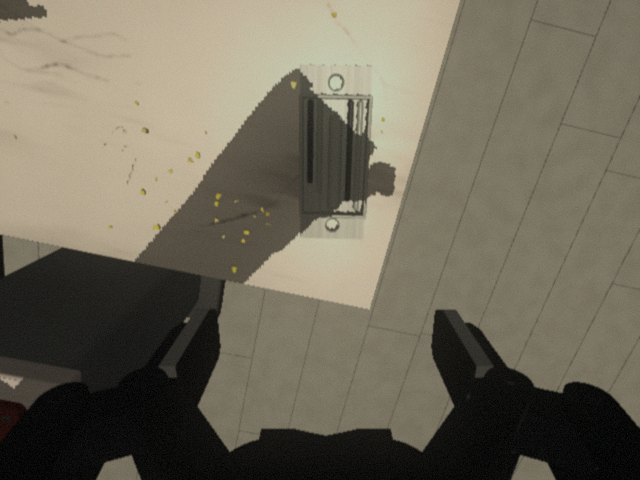

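```bash
python3 - <<'E'
from h import *
c=cal('wrist')
a=plane('wrist',(336,82),.006,c);b=plane('wrist',(332.5,225),.006,c);d=a-b
m=(a+b)/2;yaw=np.arctan2(d[1],d[0]);print(a,b,m,np.linalg.norm(d),yaw)
ta=plane('top',(440.7,292.9),.006);tb=plane('top',(455.1,360.5),.006);print('top',(ta+tb)/2)
print(proj('wrist',[*m[:2],.052],c))
m=.6*m+.4*(ta+tb)/2
g=np.array([m[0],m[1],.042])
delta(g+[0,0,.09],Rt(yaw));delta(g,Rt(yaw))
E
```

```text
[ 0.525  -0.3844  0.006 ] [ 0.4034 -0.4095  0.006 ] [ 0.4642 -0.397   0.006 ] 0.12424319309750642 0.2037046075372452
top [ 0.4618 -0.3992  0.006 ]
[334.9355 164.3916]
shift [0.1738 0.0285 0.3409] turn [-0.0051  0.001   0.0118] tcp target [ 0.4632 -0.3978  0.186 ] dist 0.09591938715083101
shift [0.1743 0.0314 0.7008] turn [-0.0051  0.001   0.0118] tcp target [ 0.4632 -0.3978  0.096 ] dist 0.1807208173244161
```

Emit:
servo_tool --series "0.174 0.03 0.2 0 0 0.012 0; 0.174 0.03 0.35 0 0 0.012 0; 0.174 0.03 0.5 0 0 0.012 0; 0.174 0.03 0.6 0 0 0.012 0; 0.174 0.03 0.693 0 0 0.012 0; 0.174 0.03 0.693 0 0 0.012 0; 0.174 0.03 0.693 0 0 0.012 0"

```text
time_s: 14.9
position: [0.463, -0.3982, 0.0982]
orientation: [0.995, 0.101, -0.001, -0.004]
ft_force: [0.3, -0.3, 0.9]
finger_gap: 1.001
finger_force: 0.0
```

Emit:
servo_tool --series "0 0 0 0 0 0 0.4; 0 0 0 0 0 0 0.7; 0 0 0 0 0 0 0.9; 0 0 0 0 0 0 1; 0 0 0 0 0 0 1; 0 0 0 0 0 0 1; 0 0 0 0 0 0 1; 0 0 0 0 0 0 1" --grip_force 60

```text
time_s: 15.7
position: [0.4626, -0.3985, 0.0978]
orientation: [0.995, 0.101, -0.001, -0.004]
ft_force: [-1.9, 1.2, 2.8]
finger_gap: 0.101
finger_force: 60.2
```

Emit:
servo_tool --series "0 0 -0.15 0 0 0 1; 0 0 -0.3 0 0 0 1; 0 0 -0.45 0 0 0 1; 0 0 -0.6 0 0 0 1; 0 0 -0.6 0 0 0 1; 0 0 -0.6 0 0 0 1"

```text
time_s: 16.3
position: [0.463, -0.3999, 0.2477]
orientation: [0.995, 0.101, -0.001, -0.004]
ft_force: [-0.8, 1.0, -4.2]
finger_gap: 0.103
finger_force: 59.4
```

```bash
python3 - <<'E'
from h import *
s=status.sense();print(s['joints'],s['position'],s['orientation'],s['ft_force'],s['finger_gap'])
r=R.from_quat(s['orientation']).as_matrix();c=cal('wrist');im=save('wrist','w7.png')
g=cv2.cvtColor(im,cv2.COLOR_RGB2GRAY)
h=s['position']+r@[.062,0,.0918];uv=proj('wrist',h,c);print('exp hole',uv)
print('plate edge',proj('wrist',s['position']+r@[.075,0,.0918],c),'corner',proj('wrist',s['position']+r@[.075,.03,.0918],c))
u,v=np.round(uv).astype(int);w=45;cr=g[max(0,v-w):v+w,u-w:u+w]
C=cv2.HoughCircles(cv2.GaussianBlur(cr,(5,5),1),cv2.HOUGH_GRADIENT,1,15,param1=80,param2=10,minRadius=8,maxRadius=24)
print(None if C is None else C[0][:5]+[u-w,max(0,v-w),0])
q=cr[::3,::3];print('\n'.join(' '.join('%3d'%x for x in row) for row in q))
E
```

```text
[ 1.2464  0.3966 -0.769   1.5988  0.2802  1.2684 -0.9387] [ 0.463  -0.3999  0.2477] [ 0.9949  0.1006 -0.0011 -0.0038] [-0.8392  1.0101 -4.1819] 0.10343242399879708
exp hole [324.4492 161.244 ]
plate edge [324.3868 129.7207] corner [396.1307 129.6357]
[[325.5 158.5  11.8]]
107 101 100 102 101 102 101  99 103  98 105 104 105 103 103 105 104 103 103 108 106 102 107 108 107 145 219 218 220 221
105 102 102  98  98 102  97 101 100 105 102 102 105  98 104 100 103 101 102 104 104 107 108 108 108 183 220 216 221 219
 97 107  99  98 102 101 100  97  98 102  97 100 103 105 101 103 104 101 106 108 109 103 103 105 104 215 221 221 219 221
101  99 101 101 103  93 101 103  99 102 102 102 102  99 102 103 104 103 104 105 105 106 103 105 107 226 222 222 221 220
 81  83  85  85  85  82  84  87  82  86  78  80  83  89  84  87  88  90 101 151 152 150 153 149 153 165 191 193 188 187
 79  82  84  80  79  81  78  81  82  82  82  84  81  82  83  78  85  85  82 213 217 222 219 218 216 221 220 216 214 214
 81  79  81  77  78  79  79  81  80  80  87  83  79  80  82  82  84  86  85 179 208 215 222 216 219 222 218
[... 2072 characters left out ...]
  67  67  69  66  68  66  67  63  73  67  67  67  67  68  72  72  68  71  69  71  65  72  70  68  76
 74  79  75  72  72  72  76  76  77  76  74  74  74  75  75  76  76  74  76  74  70  73  75  78  78  75  82  77  80  79
 58  62  62  63  61  62  58  63  64  61  64  59  62  67  62  59  65  64  64  66  64  65  65  70  62  57  53  61  65  68
 34  38  77  78  65  72  69  64  77  78  81  76  70  71  70  72  80  74  70  78  78  74  77  80  35  38  38  43  76  79
 37  38  76  77  61  69  70  59  74  77  74  75  70  75  74  70  76  73  73  74  74  75  78  72  33  39  35  46  76  73
 37  39  73  73  64  69  67  61  76  75  71  73  78  72  79  73  73  67  75  76  74  77  76  68  34  36  34  47  77  74
```

Emit:
servo_tool --series "0.05 -0.15 0 0 0 -0.09 1; 0.1 -0.3 0 0 0 -0.18 1; 0.1 -0.45 0 0 0 -0.27 1; 0.1 -0.6 0 0 0 -0.36 1; 0.1 -0.7 0 0 0 -0.45 1; 0.1 -0.7 0 0 0 -0.54 1; 0.1 -0.7 0 0 0 -0.63 1; 0.1 -0.7 0 0 0 -0.7 1"

```text
time_s: 17.15
position: [0.4515, -0.223, 0.2474]
orientation: [0.794, 0.608, 0.001, -0.005]
ft_force: [0.5, -0.7, -2.2]
finger_gap: 0.104
finger_force: 59.5
```

```bash
python3 - <<'E'
from h import *
s=status.sense();print(s['joints'],s['position'],s['orientation'])
delta([.5497,-.0672,.243],Rt(.283+np.pi/2),0)
E
```

```text
[ 1.349   0.2124 -1.0703  1.8431  0.1911  1.2095 -0.045 ] [ 0.4515 -0.223   0.2474] [ 0.7939  0.608   0.0007 -0.0054]
shift [0.7038 0.2171 0.0214] turn [-0.0035 -0.0061 -0.348 ] tcp target [ 0.5497 -0.0672  0.243 ] dist 0.18420641272835467
```

Also level out the small tilt.

Emit:
servo_tool --series "0.15 0.05 0.02 0 0 -0.09 1; 0.3 0.1 0.02 0 0 -0.18 1; 0.45 0.15 0.02 -0.003 -0.006 -0.27 1; 0.58 0.2 0.02 -0.003 -0.006 -0.348 1; 0.704 0.217 0.02 -0.003 -0.006 -0.348 1; 0.704 0.217 0.02 -0.003 -0.006 -0.348 1; 0.704 0.217 0.02 -0.003 -0.006 -0.348 1; 0.704 0.217 0.02 -0.003 -0.006 -0.348 1"

```text
time_s: 17.95
position: [0.5509, -0.0692, 0.2438]
orientation: [0.603, 0.798, -0.001, 0.0]
ft_force: [-0.0, -0.5, -2.0]
finger_gap: 0.108
finger_force: 59.5
```

```bash
cat > m8.py <<'E'
from peg import *
s=status.sense();print(s['joints'],s['position'],s['orientation'])
r=R.from_quat(s['orientation']).as_matrix();c=cal('wrist');im=save('wrist','w8.png')
g=cv2.GaussianBlur(cv2.cvtColor(im,cv2.COLOR_RGB2GRAY),(5,5),1)
yaw=.283;Y=np.array([-np.sin(yaw),np.cos(yaw),0])
pg=np.array([.5385,-.0288,.0775])+.062*Y
for nm,p,w in (('hole',s['position']+r@[.0625,0,.0918],40),('peg',pg,30)):
    uv=proj('wrist',p,c);u,v=np.round(uv).astype(int);v0=max(0,v-w);cr=g[v0:v+w,u-w:u+w]
    print(nm,uv)
    C=cv2.HoughCircles(cr,cv2.HOUGH_GRADIENT,1,12,param1=80,param2=9,minRadius=5,maxRadius=20)
    print(None if C is None else C[0][:5]+[u-w,v0,0], peg(im,uv,20) if nm=='peg' else '')
    if nm=='peg': print('\n'.join(' '.join('%3d'%x for x in row) for row in cr[::2,::2]))
E
python3 m8.py
```

```text
[ 0.9911  0.4012 -1.1565  1.7346  0.3861  1.2614  0.0184] [ 0.5509 -0.0692  0.2438] [ 0.6032  0.7976 -0.0007  0.0002]
hole [325.6854 159.1112]
[[325.5 158.5  11.6]
 [338.5 134.5  11.8]] 
peg [323.2604  71.5666]
[[325.5  71.5   7.4]] [(np.int32(185), [324.6, 71.2], [15, 16])]
208 208 207 207 207 207 207 207 206 206 205 203 201 201 203 203 203 204 203 201 203 206 205 202 199 197 197 198 199 197
208 208 207 207 207 207 207 206 207 207 205 202 201 202 203 203 204 204 203 200 203 205 205 203 200 197 197 198 200 197
208 208 207 207 208 207 206 206 207 207 205 203 202 202 203 203 204 204 203 201 203 206 205 202 200 197 197 198 199 197
207 209 207 206 208 207 206 206 207 207 205 204 202 201 202 203 204 204 202 201 204 206 205 202 200 197 197 198 199 196
207 208 207 207 208 207 205 206 207 207 205 203 202 202 203 203 204 204 202 201 204 206 206 204 200 197 197 197 198 197
208 208 207 207 207 207 206 207 207 207 205 204 202 202 203 203 203 205 203 201 204 206 205 203 199 197 196 197 198 197
209 209 208 208 207 208 205 207 207 207 205 204 202 202 203 203 204 205 202 201 204 206 205 202 199 198 
[... 2075 characters left out ...]
 209 207 206 207 209 208 205 203 204 204 204 205 205 203 202 204 207 205 202 199 197 198 199 199 197
207 210 210 209 209 209 207 206 207 209 208 206 202 202 204 204 204 205 203 201 204 207 204 201 199 197 199 199 199 198
207 209 209 209 208 209 208 207 207 209 208 205 203 203 203 203 204 205 203 201 203 206 204 201 199 197 198 199 199 197
207 209 210 208 208 208 208 207 206 208 207 205 203 202 203 202 203 205 203 200 202 206 204 202 199 196 197 199 199 197
207 209 210 209 207 207 208 207 206 208 208 205 203 202 203 203 204 205 202 200 203 207 205 201 198 196 198 199 199 197
208 209 210 209 208 208 207 207 206 207 208 205 203 202 203 204 203 205 203 201 203 207 204 201 199 197 198 199 200 197
```

```bash
python3 - <<'E'
from h import *
print(status.sense()['position'])
delta([.5396,-.0293,.188],Rt(.284+np.pi/2),0)
E
```

```text
[ 0.551  -0.0695  0.2441]
shift [ 0.1674 -0.0001  0.2243] turn [-0.0003  0.001  -0.0056] tcp target [ 0.5396 -0.0293  0.188 ] dist 0.06998046238799539
```

Emit:
servo_tool --series "0.06 0 0 0 0 -0.006 1; 0.12 0 0 0 0 -0.006 1; 0.167 0 0 0 0 -0.006 1; 0.167 0 0.08 0 0 -0.006 1; 0.167 0 0.16 0 0 -0.006 1; 0.167 0 0.224 0 0 -0.006 1; 0.167 0 0.224 0 0 -0.006 1; 0.167 0 0.224 0 0 -0.006 1"

```text
time_s: 18.8
position: [0.5403, -0.0276, 0.1893]
orientation: [0.599, 0.801, 0.0, 0.001]
ft_force: [0.0, -0.5, -3.3]
finger_gap: 0.108
finger_force: 59.4
```

```bash
python3 - <<'E'
from h import *
s=status.sense();print(s['position'],s['ft_force'],s['wrist_torque'])
delta([.5396,-.0293,.178],Rt(.284+np.pi/2),0)
delta([.5396,-.0293,.1675],Rt(.284+np.pi/2),0)
E
```

```text
[ 0.5403 -0.0276  0.1893] [ 0.0424 -0.4847 -3.3052] [ 0.0165 -0.0107 -0.0527]
shift [-0.0058 -0.0047  0.0451] turn [0.0006 0.0008 0.0019] tcp target [ 0.5396 -0.0293  0.178 ] dist 0.011421749242977739
shift [-0.0057 -0.0047  0.0871] turn [0.0006 0.0008 0.0019] tcp target [ 0.5396 -0.0293  0.1675] dist 0.02184772820653869
```

Emit:
servo_tool --series "-0.004 -0.003 0 0 0 0 1; -0.004 -0.003 0 0 0 0 1; -0.004 -0.003 0 0 0 0 1"

```text
time_s: 19.1
position: [0.5402, -0.0293, 0.1895]
orientation: [0.599, 0.801, 0.0, 0.001]
ft_force: [-0.3, -0.6, -2.5]
finger_gap: 0.105
finger_force: 59.5
```

```bash
python3 - <<'E'
from h import *
for i in range(3):
    s=status.sense();print(s['position'],s['ft_force']);viewer.snapshot('wrist')
delta([.5396,-.0293,.178],Rt(.284+np.pi/2),0)
E
```

```text
[ 0.5402 -0.0293  0.1895] [-0.2608 -0.5541 -2.5195]
[ 0.5401 -0.0293  0.1894] [-0.2172 -0.2135 -2.6855]
[ 0.54   -0.0292  0.1893] [ 0.5676  0.6282 -3.788 ]
shift [ 0.0002 -0.0015  0.0448] turn [0.0009 0.0012 0.0015] tcp target [ 0.5396 -0.0293  0.178 ] dist 0.011215674590919654
```

Lower in small steps and watch the force.

Emit:
servo_tool --series "0 -0.001 0.012 0 0 0 1; 0 -0.001 0.024 0 0 0 1; 0 -0.001 0.036 0 0 0 1; 0 -0.001 0.045 0 0 0 1; 0 -0.001 0.045 0 0 0 1"

```text
time_s: 19.75
position: [0.5394, -0.0293, 0.1773]
orientation: [0.599, 0.801, -0.0, 0.001]
ft_force: [-0.9, -0.1, -2.8]
finger_gap: 0.103
finger_force: 59.4
```

Emit:
servo_tool --series "0 0 0.012 0 0 0 1; 0 0 0.024 0 0 0 1; 0 0 0.032 0 0 0 1; 0 0 0.032 0 0 0 1"

```text
time_s: 20.15
position: [0.5395, -0.0293, 0.1693]
orientation: [0.599, 0.801, -0.0, 0.001]
ft_force: [0.1, 0.2, -3.4]
finger_gap: 0.106
finger_force: 59.5
```

Emit:
servo_tool --series "0 0 0.004 0 0 0 1; 0 0 0.006 0 0 0 1; 0 0 0.006 0 0 0 1"

```text
time_s: 20.45
position: [0.5396, -0.0293, 0.1682]
orientation: [0.599, 0.801, -0.0, 0.001]
ft_force: [-0.5, 0.5, -2.4]
finger_gap: 0.104
finger_force: 59.5
```

Emit:
servo_tool --series "0 0 0.003 0 0 0 1; 0 0 0.003 0 0 0 1"

```text
time_s: 20.65
position: [0.5398, -0.0292, 0.1676]
orientation: [0.599, 0.801, -0.0, 0.001]
ft_force: [-0.8, -0.5, -0.5]
finger_gap: 0.101
finger_force: 59.7
```

Emit:
servo_tool --series "0 0 0.002 0 0 0 1; 0 0 0.002 0 0 0 0.8; 0 0 0.002 0 0 0 0.6; 0 0 0.002 0 0 0 0.5; 0 0 0.002 0 0 0 0.5; 0 0 0.002 0 0 0 0.5"

```text
time_s: 21.25
position: [0.5397, -0.0293, 0.167]
orientation: [0.599, 0.801, -0.0, 0.001]
ft_force: [-0.4, 0.7, 0.2]
finger_gap: 0.497
finger_force: 0.0
```

Emit:
servo_tool --series "0 0 -0.08 0 0 0 0.5; 0 0 -0.16 0 0 0 0.5; 0 0 -0.3 0 0 0 0.5; 0 0 -0.45 0 0 0 0.5; -0.16 0 -0.5 0 0 0 0.5; -0.3 0 -0.5 0 0 0 0.5; -0.3 0 -0.5 0 0 0 0.5; -0.3 0 -0.5 0 0 0 0.5"

```text
time_s: 22.05
position: [0.5606, -0.1017, 0.2917]
orientation: [0.6, 0.8, 0.0, 0.001]
ft_force: [-0.1, 1.2, -0.6]
finger_gap: 0.498
finger_force: 0.0
```

```bash
python3 - <<'E'
from h import *
s=status.sense();print(s['time_s'],s['position'],s['ft_force'])
c=cal('wrist');im=save('wrist','w9.png');t=save('top','t9.png')
yaw=.284;X=np.array([np.cos(yaw),np.sin(yaw),0]);Y=np.array([-X[1],X[0],0])
for n in ('wrist','top'):
    for q in ['cassette','jar','bottle','tray_seat','visor']: print(n,q,[(np.round(d['location'],1).tolist(),round(d['conf'],2)) for d in find_in(q,n)[:1]])
seat=np.array([.5394,-.0285,0])
g=cv2.GaussianBlur(cv2.cvtColor(im,cv2.COLOR_RGB2GRAY),(5,5),1)
for k in (1,-1):
    uv=proj('wrist',seat+k*.062*Y+[0,0,.076],c);print('hole exp',uv, 'bottom .07-top', proj('wrist',seat+k*.062*Y+[0,0,.085],c))
    u,v=np.round(uv).astype(int);w=24
    if not(w<u<640-w and 10<v<470): continue
    cr=g[max(0,v-w):v+w,u-w:u+w]
    C=cv2.HoughCircles(cr,cv2.HOUGH_GRADIENT,1,12,param1=80,param2=9,minRadius=5,maxRadius=14)
    print(None if C is None else C[0][:4]+[u-w,max(0,v-w),0]);print('\n'.join(' '.join('%3d'%x for x in r) for r in cr[::2,::2]))
E
```

```text
22.05 [ 0.5606 -0.1017  0.2917] [-0.0781  1.2267 -0.6463]
wrist cassette [([325.3, 108.8], 0.96)]
wrist jar [([360.8, 319.4], 0.6)]
wrist bottle []
wrist tray_seat [([325.2, 107.8], 0.19)]
wrist visor [([490.2, 149.2], 0.71)]
top cassette []
top jar [([345.1, 230.5], 0.76)]
top bottle [([310.2, 172.8], 0.69)]
top tray_seat []
top visor [([203.6, 119.7], 0.93)]
hole exp [325.326   25.1788] bottom .07-top [325.3504  22.0578]
[[325.5  25.5  10. ]]
185 184 185 184 184 183 185 183 181 180 179 181 180 180 181 178 180 183 182 179 175 175 175 176
184 183 182 183 184 184 185 183 182 180 179 181 180 181 181 178 180 182 181 178 175 175 175 175
182 177 177 179 181 183 182 183 182 178 179 180 178 180 180 179 179 179 178 175 173 175 176 175
181 176 175 177 180 182 182 184 182 177 178 180 178 179 180 180 179 178 177 174 173 176 177 174
181 176 175 177 180 182 183 184 183 177 179 180 179 180 181 181 179 179 179 175 174 176 177 174
181 176 175 177 180 182 183 185 184 178 179 180 179 181 182 181 179 179 178 175 173 176 176 173
181 176 175 177 180 182 182 185 184 178 179 177 174 176 179 181 180 180 178
[... 3325 characters left out ...]
  63  64  65  65  64  64  65
 63  64  64  64  64  64  64  65  67  66  62  62  65  64  63  62  64  65  65  65  65  63  64  64
 65  65  65  65  64  63  64  65  67  65  64  64  65  65  64  63  65  66  66  65  64  65  65  65
 65  66  66  66  65  63  64  67  67  66  63  64  64  65  64  63  65  64  65  66  66  65  65  64
 68  69  69  70  68  67  68  70  69  69  68  66  67  67  67  68  68  67  67  67  67  67  67  66
 78  78  78  78  77  78  77  78  78  77  77  77  76  76  75  75  75  77  77  76  74  75  76  74
 82  81  82  82  79  81  81  83  80  79  79  79  80  80  79  79  79  81  79  79  77  78  79  78
 83  81  81  81  79  79  80  83  79  78  80  80  80  81  79  79  80  81  80  78  76  77  79  79
```

```bash
python3 -c "
from cell import order
print(order.sign_off())"
```

```text
the job is handed in; nothing more can be done
None
```

I pulled the tray out to its final stop without any visible movement of the steriliser. I then seated the cassette flat on both pegs, released it, and handed the job in at about 22 s. The last camera checks found the jar and bottle in place within a few pixels, but the sign-off returned no verdict.

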